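# Shut and bolt the germination case

## Task

Shut the germination case: with a fingertip push the sliding lid fully shut by its blue ledge, then press and hold the yellow spring safety catch down with one fingertip while the other fingertip pushes the red knob of the bolt fully home into the keeper on the lid. Then let go so that the catch springs back up. Nothing is to be gripped or picked up, and the tape roll, the dish of seeds and the eraser standing about stay where they are.

Things in the scene. Friction and masses are not known exactly. Their poses are not given: they have to be found in the camera images.
- case: white low metal case screwed to the table, 200 (x) x 300 (y) x 60 mm; origin under its centre; all offsets here are mm in its frame (+x away from the robot, turned by its yaw). Far half: clear sliding lid with blue ledge. Near half: lock with bolt along x at y 45 and yellow catch at y -5. Bolt guides and catch frame rise to z 86, so fingertips at z 91 or more clear all but knob and catch. Lid rails: z 68
- lid (a joint): opening of the lid in m: 0 shut against its end stop, up to 0.09 open (slid to the case's -y). About 2 N of friction; it stays where it is left. On its near edge, at (-2, 45) when shut, it carries the steel keeper, 12 mm long, top z 89, a staple that the bolt enters only when the lid is within about 2 mm of shut
- lid_ledge (a point): middle of the top edge of the upright push face of the lid's blue ledge. The face looks to the case's -y, is 90 mm long along x and 17 mm high (z = 66, the lid's top, to 83); behind it the ledge slopes down to +y. Lid shut: at (40, -5, 83); it moves with the lid
- bolt (a joint): travel of the bolt in m: 0 drawn back, 0.030 fully home (stop) towards the case's +x. About 2 N of friction once the catch is down. With the catch up it moves 2 mm at most: the catch's tooth stands in a notch of the bolt. Notches at 0, 0.015 and 0.030, so the catch must stay down all the way. If the lid is open the bolt misses or hits the keeper
- bolt_knob (a point): centre of the near (-x) face of the red knob on the bolt, the face to push, at height z = 105. The knob is 10 (x) x 22 (y) mm and reaches from z = 89 to 115. Bolt drawn: at (-71, 45, 105); it moves with the bolt to x = -41
- catch (a joint): how far the yellow catch is pressed down, in m: 0 up, 0.008 at its stop; it frees the bolt from 0.0045 on. Spring: 3.5 N to start, about 6 N at the stop. It springs up by itself when let go with the bolt at a notch
- catch_bar (a point): centre of the top of the yellow catch bar, 63 (x) x 27 (y) mm; a fingertip can slide along it while pressing. Up: at (-64, -5, 100); top at z 92 when fully down. Its centre line lies 50 mm to the -y side of the knob's centre, so one finger of a gripper spread along the case's y presses the bar while the other stands behind (-x of) the knob
- tape_white: white tape roll, 47 mm across, 18 mm high, loose on the case's deck at about (-58, -108); origin at the centre of its underside; leave alone
- petri_1: clear dish of seeds, 60 mm across, 12 mm high, loose on the table right of the case; origin at the centre of its underside; leave alone
- eraser: blue and white eraser, 19 x 45 x 11 mm, loose on the table right of the case; origin at the centre of its underside; leave alone

How it is judged:
By the outcome, as a careful person would: the job done as asked, in the order asked, and still so for the second after the job is handed in, with the robot touching nothing.
It also fails if it takes over 38 s, if anything falls off the work surface, if the arm or the gripper's body presses on something with over 40 N, if the wrist force passes 120 N, or if a joint passes its speed limit or range.

## Robot

A 6-joint arm with a two-finger parallel gripper is mounted at the origin on the work surface; the furniture and walls round the work are solid. World frame = base frame: x ahead of the robot, y to its left, z up, the work surface at z = 0. Lengths are in m, angles in rad, forces in N, time in s.
With the tool pointing down it reaches from about 0.25 to 0.775 m from the base axis. Payload 4 kg.
Tool frame: the origin (TCP) lies between the finger pads; the fingertips stand 22 mm ahead of it and the grasp point (between the pads) lies 3 mm ahead of it; z points along the fingers, y is the direction in which the jaws open and shut (so a half turn about z gives the same grasp; the last joint's range is limited). The gripper opens to 85 mm and grips with 20 to 120 N. Pads are 22 mm wide; open, the fingers measure 114 mm over their backs; the gripper's body (76 mm by 85 mm) begins 54 mm behind the grasp point. The pads swing forward as they close: fully open they stand 13 mm farther back than shut.
Start: joints at [1.131, 0.087, 1.371, -0, 1.684, -0.103], TCP at [0.182, 0.519, 0.253] pointing down, gripper open.
Joint ranges: [-3.1, 3.1], [-0.76, 2.03], [0.27, 2.55], [-1.08, 4.22], [0.17, 2.65], [-2.57, 2.57]. Speed limits (rad/s): [2.79, 2.79, 3.14, 3.14, 3.14, 3.14].

## Interface

Orientations are given as a 3x3 rotation matrix whose columns are the frame's x, y, z axes.
In Python, from station import robot, set_gripper, ik, get_state, optics, ticket, models gives the robot as it stands. The module is installed in compiled form; this text tells all that it offers. Calls block until the motion is done:
- robot.goto(position, orientation): joint-space move of the TCP to a pose.
- robot.move_straight(position, ori=None, max_speed=0.15): straight line of the TCP; ori=None keeps the orientation; max_speed is the mean speed in m/s.
- robot.set_joints(angles): joint-space move.
- set_gripper(opening, f_grip=None): finger opening in m; f_grip is the grip in N (None keeps the last); returns when the fingers have stopped.
- robot.pause(seconds).
- ik(position, orientation): joint angles nearest the present ones, or None.
- get_state(): the state.
- optics.capture(name): name is "scene" or "side" or "wrist"; returns the picture (480x640x3 uint8, blue, green, red); there is no depth.
- optics.get_calibration(name): a dict with "fx", "fy", "cx", "cy" (pixels), "R" (3x3) and "t" (3): a world point X has camera coordinates R X + t; the wrist camera has in their place "T_tool_cam" (4x4, takes a point from camera to tool coordinates, whose origin is the TCP and whose axes are the flange's). Camera axes: x right, y down, z forward; pixel columns grow to the right and rows downward; lengths in m; the calibration is good to about 2 mm. The wrist camera is an equidistant fisheye: a pixel r from the principal point sees the ray r / f radians off the axis. A picture is of the moment at which its call begins: read the wrist's pose just before it. get_calibration takes no time and is no camera call.
A pose or a line that the arm cannot do raises robot.PlanningError and nothing moves.
- ticket.job_done(): hands the job in, once; it reports no verdict.
Trained networks look in the newest picture that a camera, given by its name, has taken for a name from the list of things; names that differ only in an ending like _2 or _b are one class to them, and where a whole thing is asked for, a point or a joint stands for the part that bears it (a point fixed in the world has none). Each returns a list of dicts, best first, with "score" (0 to 1); they miss things now and then, are a little off and sometimes report something else, mostly with a low value. They report only what shows in the picture. A call takes as long as a camera call.
- models.look_for(camera, name): "box" ([left, top, right, bottom] in pixels, round what is visible of it).
- models.tip_of(camera, name): "centre" ([row, column] in pixels: a listed point, or the origin of a listed thing).
The state is a dict: "t": time; "qpos": joint angles; "joint_vel": joint speeds; "joint_efforts": joint torques, N m; "tcp_pos": TCP position; "ee_rot": TCP orientation; "wrist_force": force on the tool from outside, world axes, zero at the start; "moment": the same for the moment, N m; "grip_width": finger opening in m.
Only numpy, scipy, OpenCV 4.12 (cv2) and the standard library are available. Lean on these libraries where they do the work, as an engineer would, in place of code of your own. Each camera call takes 0.05 s, during which the arm holds its last target.

## Working session

There is one attempt and no reset: what is moved stays moved. The work goes in short steps, each a Python script; the robot and the scene stay as the last script left them, time stands still between calls to the robot, and variables do not carry over. Pictures are saved under pics/ and viewed, and the job is handed in when it is done.

```bash
mkdir -p pics
python3 - <<'E'
from station import robot,get_state,optics,models
import cv2,numpy as np
print(get_state())
for c in ["scene","side","wrist"]:
    im=optics.capture(c); cv2.imwrite(f"pics/a_{c}.png",im)
    print(c,optics.get_calibration(c))
    for n in ["lid_ledge","bolt_knob","catch_bar","case","tape_white"]:
        print(n,[(np.round(d["centre"],1).tolist(),round(d["score"],2)) for d in models.tip_of(c,n)[:2]])
print(get_state()["t"])
E
```

```text
{'t': 0.0, 'qpos': array([ 1.13089010e+00,  8.79980219e-02,  1.37229597e+00,  4.60896913e-06,
        1.68359028e+00, -1.03097360e-01]), 'joint_vel': array([-2.71735225e-04,  1.04623523e-03, -7.55274710e-04, -1.11164479e-03,
       -4.70590609e-05, -1.43223384e-03]), 'joint_efforts': array([ 8.59969405e-04, -3.51862085e+01, -3.13272464e+01, -7.25154678e-05,
        1.04073648e-02, -7.18670947e-06]), 'tcp_pos': array([0.1815694 , 0.5186837 , 0.25209439]), 'ee_rot': array([[-9.43814117e-01,  3.30475344e-01, -9.80035119e-04],
       [ 3.30476709e-01,  9.43811874e-01, -2.07147654e-03],
       [ 2.40396861e-04, -2.27896758e-03, -9.99997374e-01]]), 'wrist_force': array([-0.20484284,  0.15836961,  0.4139352 ]), 'moment': array([-0.00296144,  0.07874916, -0.07511962]), 'grip_width': 0.0856300753151084}
scene {'fx': 608.5801433233463, 'fy': 608.5801433233463, 'cx': 330.894100365291, 'cy': 241.75934152899086, 'R': array([[ 0.66906489, -0.74309192,  0.01290621],
       [-0.5715153 , -0.52552681, -0.63023157],
       [ 0.47510255,  0.41428973, -0.77629994]]), 't': array([-0.47151882,  0.27038954
[... 641 characters left out ...]
[([210.2, 305.0], 0.64)]
catch_bar [([225.2, 306.7], 0.55)]
case [([269.4, 339.5], 0.98)]
tape_white [([263.5, 307.7], 0.92)]
wrist {'fx': 371.64829954431775, 'fy': 371.64829954431775, 'cx': 322.3886419704379, 'cy': 233.74902737013807, 'T_tool_cam': array([[-1.06759115e-03, -9.49431785e-01, -3.13971568e-01,
         8.15948935e-02],
       [ 9.99999404e-01, -1.08597048e-03, -1.16366026e-04,
        -2.02042399e-04],
       [-2.30482251e-04, -3.13971505e-01,  9.49432378e-01,
        -1.20978118e-01],
       [ 0.00000000e+00,  0.00000000e+00,  0.00000000e+00,
         1.00000000e+00]])}
lid_ledge []
bolt_knob []
catch_bar [([472.7, 125.9], 0.47)]
case [([474.4, 119.9], 0.49)]
tape_white []
0.9
```

View pics/a_scene.png

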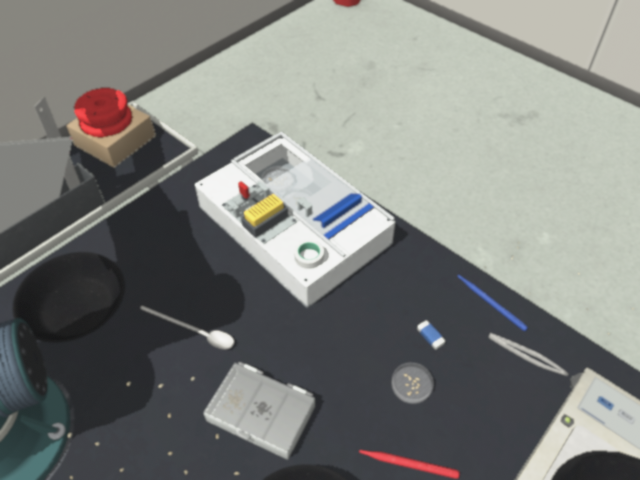

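View pics/a_side.png

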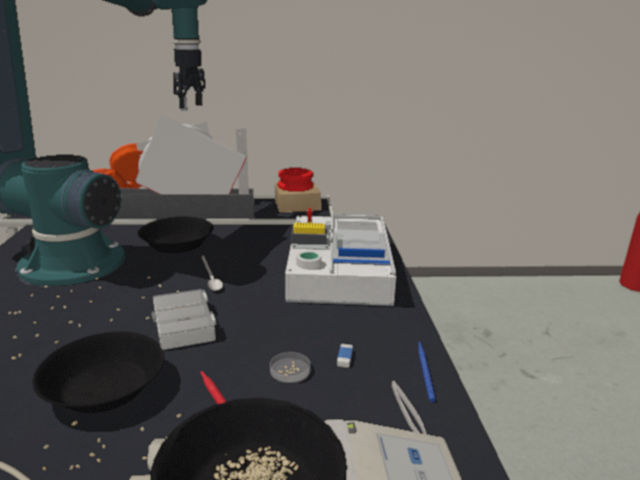

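View pics/a_wrist.png

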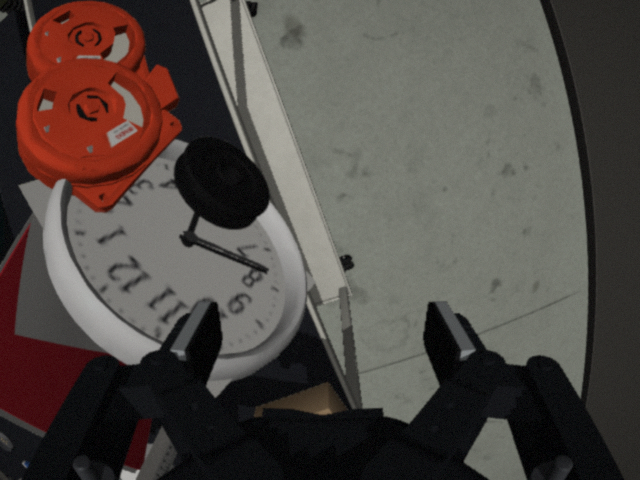

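```bash
cat > h.py <<'E'
import numpy as np,cv2
from station import robot,get_state,optics,models,ik,set_gripper,ticket
from scipy.optimize import least_squares
def ray(c,rc,st=None):
    k=optics.get_calibration(c); v,u=rc
    if c!="wrist":
        d=np.array([(u-k["cx"])/k["fx"],(v-k["cy"])/k["fy"],1]); R=k["R"]
        o=-R.T@k["t"]; d=R.T@d
    else:
        a=np.array([u-k["cx"],v-k["cy"]]); r=np.hypot(*a); th=r/k["fx"]
        d=np.r_[a/max(r,1e-9)*np.sin(th),np.cos(th)]
        T=k["T_tool_cam"]; Rt=st["ee_rot"]; o=Rt@T[:3,3]+st["tcp_pos"]; d=Rt@T[:3,:3]@d
    return o,d/np.linalg.norm(d)
def atz(c,rc,z,st=None):
    o,d=ray(c,rc,st); return o+d*(z-o[2])/d[2]
def proj(c,X,st=None):
    k=optics.get_calibration(c); X=np.asarray(X,float)
    if c!="wrist":
        p=k["R"]@X+k["t"]; return np.array([k["cy"]+k["fy"]*p[1]/p[2],k["cx"]+k["fx"]*p[0]/p[2]])
    T=k["T_tool_cam"]; Rt=st["ee_rot"]; p=T[:3,:3].T@(Rt.T@(X-st["tcp_pos"])-T[:3,3])
    th=np.arctan2(np.hypot(p[0],p[1]),p[2]); a=p[:2]/np.hypot(p[0],p[1])*th*k["fx"]
    return np.array([k["cy"]+a[1],k["cx"]+a[0]])
def w(p,off):  # p=(x,y,yaw), off mm -> world m
    c,s=np.cos(p[2]),np.sin(p[2]); o=np.asarray(off,float)/1000
    return np.array([p[0]+c*o[0]-s*o[1],p[1]+s*o[0]+c*o[1],o[2]])
def fit(obs,p0):
    # obs: list (cam, rc, off or 'lid', st)
    def res(q):
        r=[]
        for cam,rc,off,st in obs:
            off=[40,-5-1000*q[3],83] if isinstance(off,str) else off
            r+=list(proj(cam,w(q,off),st)-rc)
        return r
    s=least_squares(res,p0,loss="soft_l1",f_scale=3); return s.x,np.array(res(s.x)).reshape(-1,2)
E
python3 - <<'E'
from h import *
for n,z,s,d in [("ledge",.083,(208.5,339.5),(249.3,361.6)),("knob",.105,(186.1,239.5),(210.2,305)),("catch",.1,(205.5,258.2),(225.2,306.7)),("case",0,(227.1,295.7),(269.4,339.5)),("tape",.06,(259.6,308.1),(263.5,307.7))]:
    print(n,atz("scene",s,z).round(4),atz("side",d,z).round(4))
obs=[(c,rc,o,None) for c,rc,o in [("scene",(208.5,339.5),"lid"),("side",(249.3,361.6),"lid"),("scene",(186.1,239.5),[-71,45,105]),("scene",(205.5,258.2),[-64,-5,100]),("side",(210.2,305),[-71,45,105]),("side",(225.2,306.7),[-64,-5,100]),("scene",(227.1,295.7),[0,0,0]),("side",(269.4,339.5),[0,0,0])]]
q,r=fit(obs,[.55,.25,0,.04]);print(q,r.round(1))
im=cv2.imread("pics/a_scene.png")[120:310,180:410];cv2.imwrite("pics/z1.png",cv2.resize(im,None,fx=3.2,fy=3.0,interpolation=cv2.INTER_CUBIC))
E
```

```text
ledge [ 0.5898 -0.1213  0.083 ] [ 0.5964 -0.128   0.083 ]
knob [0.4995 0.0211 0.105 ] [0.4941 0.0306 0.105 ]
catch [ 0.4932 -0.0296  0.1   ] [ 0.495  -0.0453  0.1   ]
case [ 0.5604 -0.0449  0.    ] [ 0.5653 -0.0449  0.    ]
tape [ 0.4894 -0.1439  0.06  ] [ 0.4938 -0.141   0.06  ]
[ 0.56146653 -0.03752236 -0.13658681  0.0748335 ] [[ 0.1  0.5]
 [-1.2 -3.6]
 [ 2.   0.8]
 [-0.1  3.6]
 [ 2.2  1.7]
 [-2.1  1. ]
 [-2.4 -2.5]
 [-1.5 -2.1]]
```

View pics/z1.png

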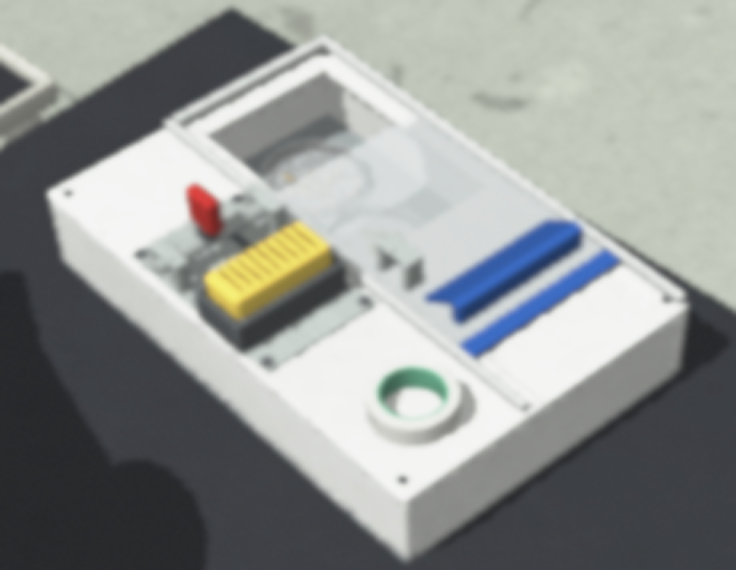

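```bash
cat >> h.py <<'E'
def RY(yaw):
    c,s=np.cos(yaw),np.sin(yaw); return np.array([[-c,-s,0],[-s,c,0],[0,0,-1.]])
E
python3 - <<'E'
from h import *
p=[.5615,-.0375,-.137]
t=w(p,[-20,-25,240]); j=ik(t,RY(p[2])); print(j)
robot.goto(t,RY(p[2]))
set_gripper(0.0)
for i in range(1):
    st=get_state(); print(st["t"],st["tcp_pos"],st["grip_width"],st["wrist_force"])
    im=optics.capture("wrist"); cv2.imwrite("pics/b_wrist.png",im)
    for n in ["lid_ledge","bolt_knob","catch_bar","case","tape_white"]:
        print(n,[(np.round(d["centre"],1).tolist(),round(d["score"],2)) for d in models.tip_of("wrist",n)[:2]])
cv2.imwrite("pics/b_side.png",optics.capture("side"))
E
```

```text
[-2.14859708e-01  7.13669405e-02  1.41394075e+00 -4.44089210e-16
  1.65628497e+00 -1.64865604e+00]
4.0833 [ 0.53828074 -0.05958295  0.24002993] -0.00022701693465623004 [-0.05320298 -0.65024624  0.07442944]
lid_ledge [([298.0, 256.6], 0.57), ([176.3, 222.9], 0.35)]
bolt_knob [([156.8, 422.5], 0.76)]
catch_bar [([168.6, 350.4], 0.56)]
case [([218.1, 351.2], 0.59), ([176.6, 223.0], 0.46)]
tape_white [([176.2, 220.8], 0.73)]
```

View pics/b_wrist.png

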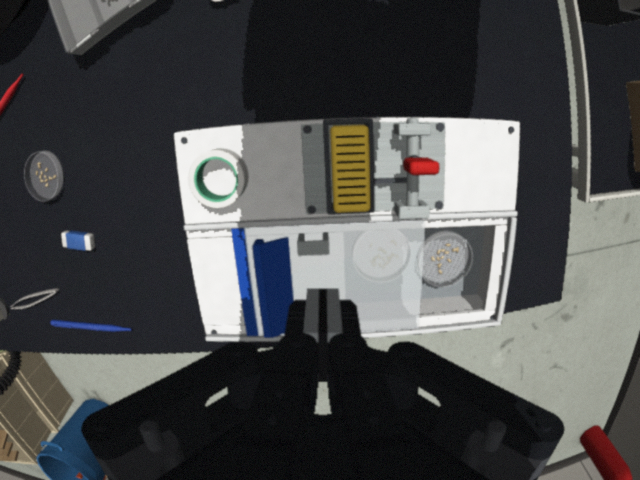

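View pics/b_side.png

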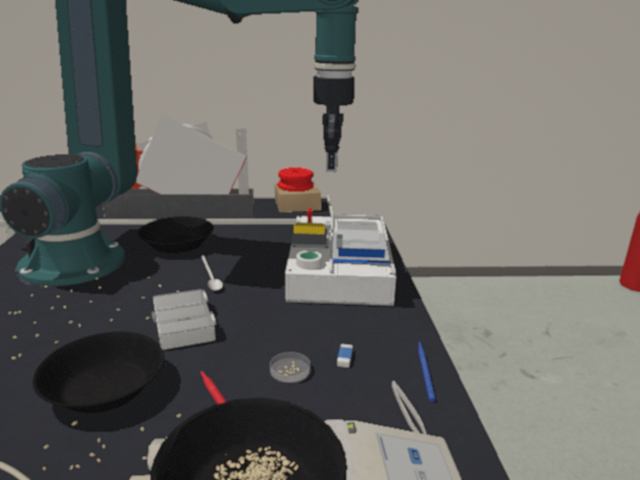

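Run:
```python
from h import *
im=cv2.imread("pics/b_wrist.png")
cv2.imwrite("pics/z2.png",cv2.resize(im[110:350,165:535],None,fx=2.1,fy=2.1,interpolation=cv2.INTER_CUBIC))
s=cv2.imread("pics/b_side.png");cv2.imwrite("pics/z3.png",cv2.resize(s[100:200,290:370],None,fx=6,fy=6,interpolation=cv2.INTER_CUBIC))
st=get_state()
for tip in (22,35): print(tip,proj("side",st["tcp_pos"]+[0,0,-tip/1000]), proj("wrist",st["tcp_pos"]+[0,0,-tip/1000],st))
```

```text
22 [170.31545976 330.40062191] [307.80935465 322.52957395]
35 [176.90425235 330.19383353] [294.20060815 322.51312166]
```

View pics/z2.png

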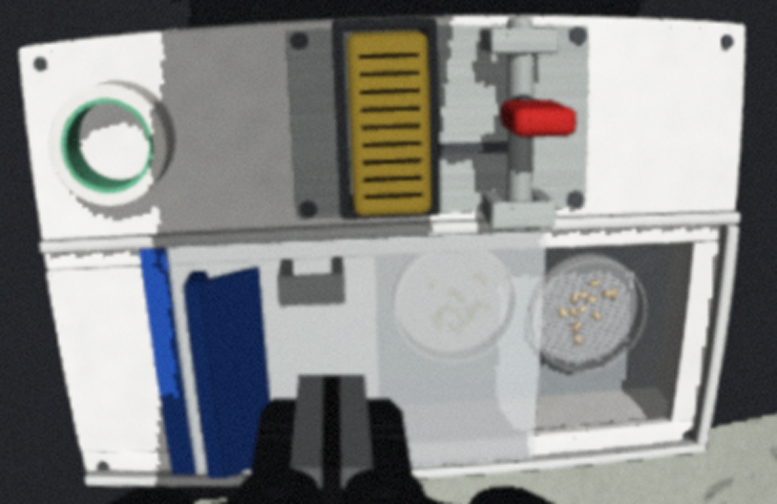

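View pics/z3.png

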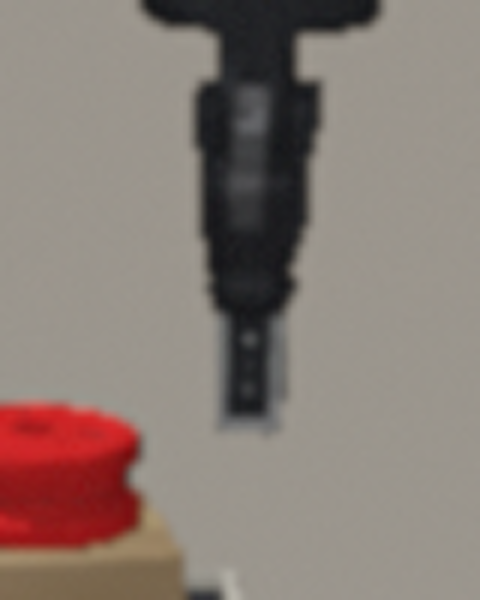

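Run:
```python
from h import *
st=get_state()
o=[("wrist",rc,off,st) for rc,off in [((132.9,174.5),[-100,-150,60]),((121.9,519.8),[-100,150,60]),((298,256.6),"lid"),((156.8,422.5),[-71,45,105]),((168.6,350.4),[-64,-5,100])]]
q,r=fit(o,[.56,-.04,-.137,.07]);print(q);print(r.round(1))
o2=[(c,rc,of,None) for c,rc,of in [("scene",(208.5,339.5),"lid"),("side",(249.3,361.6),"lid"),("scene",(186.1,239.5),[-71,45,105]),("scene",(205.5,258.2),[-64,-5,100]),("side",(210.2,305),[-71,45,105]),("side",(225.2,306.7),[-64,-5,100]),("scene",(227.1,295.7),[0,0,0]),("side",(269.4,339.5),[0,0,0])]]
# scene corners from the zoom z1: (47,190),(410,558 bottom)->
z=lambda u,v:(v/3.0+120,u/3.2+180)
o3=[("scene",z(408,502),[-100,-150,60],None),("scene",z(47,192),[-100,150,60],None),("scene",z(688,300),[100,-150,60],None),("scene",z(322,40),[100,150,68],None)]
q,r=fit(o+o3,q);print(q);print(r.round(1))
im=cv2.imread("pics/b_wrist.png")
def dot(off):
    a=proj("wrist",w(q,off),st); cv2.circle(im,(int(round(a[1])),int(round(a[0]))),2,(0,255,0),-1)
for off in [[-100,-150,60],[-100,150,60],[-71,45,105],[-71,34,115],[-71,56,115],[-95.5,-5,100],[-32.5,-5,100],[-64,-18.5,100],[-64,8.5,100],[-5,-5-q[3]*1000,83],[40,-5-q[3]*1000,83],[-2,45-q[3]*1000,89]]: dot(off)
cv2.imwrite("pics/z4.png",cv2.resize(im[110:350,165:535],None,fx=2.1,fy=2.1,interpolation=cv2.INTER_CUBIC))
```

```text
[ 0.56266686 -0.03367564 -0.08678177  0.08214468]
[[ 0.2 -1.3]
 [-1.6  0.5]
 [-3.2 -0.1]
 [ 2.  -0.4]
 [ 1.1  1.2]]
[ 0.56273737 -0.03457951 -0.08903639  0.08115104]
[[ 0.1 -2. ]
 [-1.1 -0.2]
 [-3.2 -0.1]
 [ 2.4 -1.4]
 [ 1.3  0.2]
 [-1.9 -2.3]
 [-1.5 -1.7]
 [-0.1 -0.8]
 [-4.2 -0.9]]
```

View pics/z4.png

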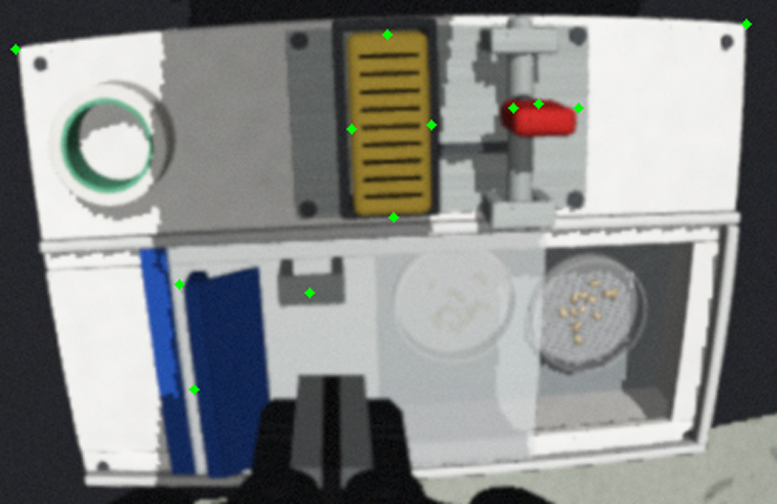

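```bash
cat >> h.py <<'E'
Q=[.56274,-.03458,-.0890]
def F(): 
    s=get_state(); f=s["wrist_force"]; c,n=np.cos(Q[2]),np.sin(Q[2])
    d=s["tcp_pos"]-[Q[0],Q[1],0]
    return s["t"],np.round([1000*(c*d[0]+n*d[1]),1000*(-n*d[0]+c*d[1]),1000*d[2]],1),np.round([c*f[0]+n*f[1],-n*f[0]+c*f[1],f[2]],1)
E
python3 - <<'E'
from h import *
R=RY(Q[2])
robot.goto(w(Q,[40,-107,140]),R); print(*F())
robot.move_straight(w(Q,[40,-107,103]),max_speed=.1); print(*F())
robot.move_straight(w(Q,[40,-107,95]),max_speed=.05); print(*F())
cv2.imwrite("pics/c_side.png",cv2.resize(optics.capture("side")[150:320,260:420],None,fx=4,fy=3.5)); cv2.imwrite("pics/c_wrist.png",optics.capture("wrist"))
E
```

```text
5.0583 [  40.  -106.6  140.5] [-0.1  0.2  1. ]
5.575 [  40.1 -106.5  103.7] [-0.3  0.2  0.6]
5.8833 [  39.8 -107.    94.8] [1.  0.1 0.2]
```

View pics/c_side.png

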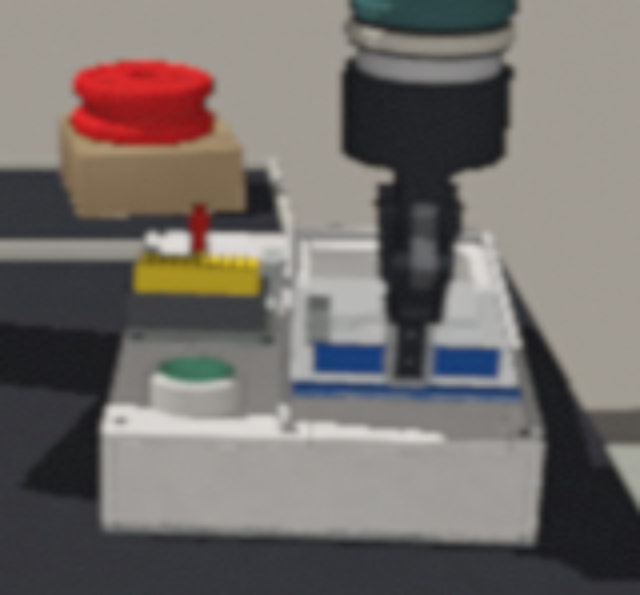

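View pics/c_wrist.png

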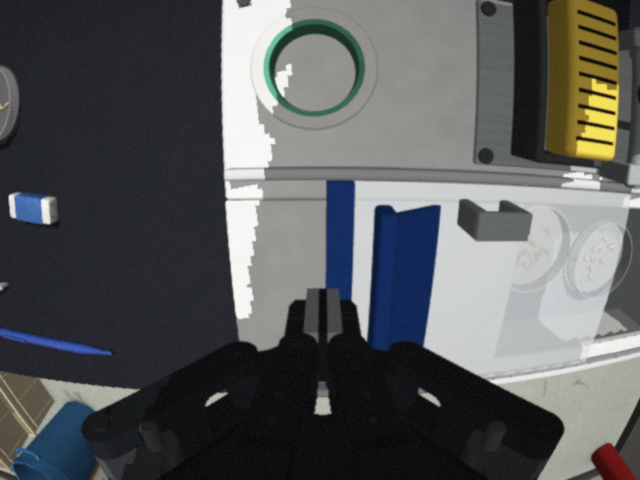

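The side picture shows the closed tip at about (410, 375), in the middle of the blue ledge's face. The wrist picture shows it just left of the face, with nothing in between, so I'll push the lid now.

Run:
```python
from h import *
robot.move_straight(w(Q,[40,-60,95]),max_speed=.08); print(*F())
robot.move_straight(w(Q,[40,-26,95]),max_speed=.08); print(*F())
y=-26
while y<0:
    y+=2.5
    robot.move_straight(w(Q,[40,y,95]),max_speed=.03); f=F(); print(*f)
    if abs(f[2][1])>9: break
cv2.imwrite("pics/d_wrist.png",optics.capture("wrist")); cv2.imwrite("pics/d_scene.png",cv2.resize(optics.capture("scene")[120:310,180:410],None,fx=3.2,fy=3.0))
```

```text
6.7167 [ 39.8 -59.4  94.9] [-0.5 -0.2  0.9]
7.2917 [ 40.  -25.1  95. ] [-0.4  0.3 -0.4]
7.5417 [ 40.  -23.5  95. ] [-0.1 -0.   0.5]
7.7917 [ 40.  -21.1  95. ] [ 1.9 -1.1  0.2]
8.0417 [ 40.  -18.4  95. ] [ 0.7 -0.8  0.3]
8.2917 [ 40.  -17.7  95. ] [ 0.5 -5.5 -1.2]
8.5417 [ 40.  -17.3  95.1] [  0.1 -10.3  -1. ]
```

View pics/d_wrist.png

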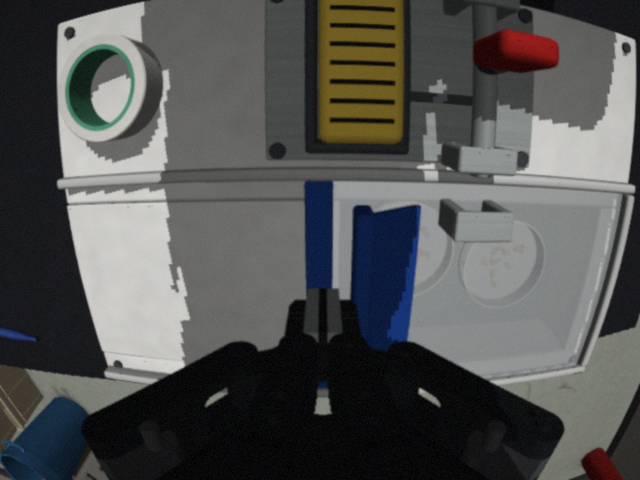

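View pics/d_scene.png

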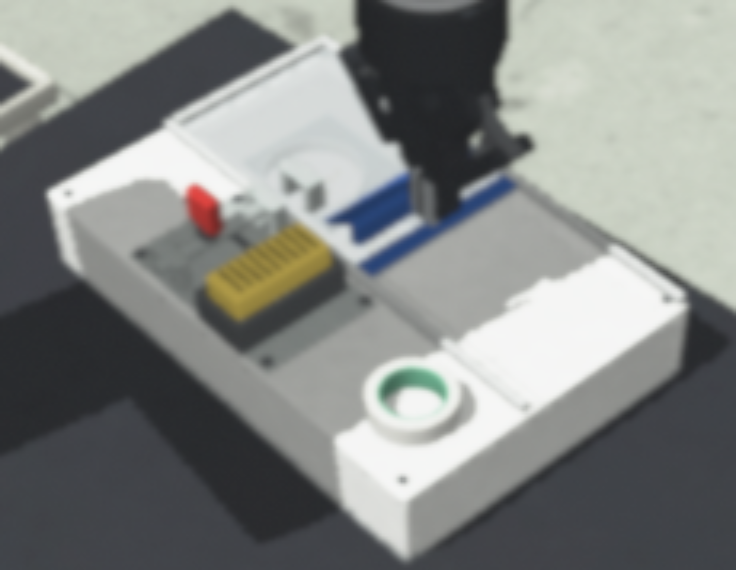

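Run:
```python
from h import *
R=RY(Q[2])
robot.move_straight(w(Q,[40,-23,95]),max_speed=.08)
robot.move_straight(w(Q,[40,-23,150]),max_speed=.15)
robot.goto(w(Q,[-89,21,150]),R); set_gripper(.043); print(*F())
robot.move_straight(w(Q,[-89,21,136]),max_speed=.1); print(*F(),get_state()["grip_width"])
st=get_state(); im=optics.capture("wrist")
for n in ["bolt_knob","catch_bar"]:
    for d in models.tip_of("wrist",n)[:1]:
        z={"bolt_knob":.105,"catch_bar":.1}[n]; X=atz("wrist",d["centre"],z,st); e=X-[Q[0],Q[1],0]; c,s=np.cos(Q[2]),np.sin(Q[2])
        print(n,d["score"],np.round(d["centre"]),np.round([1000*(c*e[0]+s*e[1]),1000*(-s*e[0]+c*e[1])],1))
cv2.imwrite("pics/e_wrist.png",im)
sd=optics.capture("side");cv2.imwrite("pics/e_side.png",cv2.resize(sd[150:320,260:420],None,fx=4,fy=3.5))
for n in ["bolt_knob","catch_bar"]:
    for d in models.tip_of("side",n)[:1]:print(n,d, proj("side",w(Q,{"bolt_knob":[-71,45,105],"catch_bar":[-64,-5,100]}[n])))
for dz in (14,18,22): print(dz,proj("wrist",w(Q,[-78,46,136-dz]),st),proj("wrist",w(Q,[-78,-4,136-dz]),st))
```

```text
10.5167 [-88.7  20.8 149.9] [-0.4 -0.  -0.7]
10.8083 [-89.7  21.  135. ] [ 0.1 -0.   0.3] 0.04332730542302921
bolt_knob 0.76 [336. 372.] [-69.  45.]
catch_bar 0.97 [336. 271.] [-65.4  -4.8]
bolt_knob {'centre': [212.3, 305.7], 'score': 0.57} [212.42454341 306.11026281]
catch_bar {'centre': [224.0, 306.7], 'score': 0.79} [223.16120333 308.2270118 ]
14 [340.24761865 379.65776545] [340.37256747 265.16378949]
18 [335.23676289 378.46445246] [335.35960446 266.35054737]
22 [330.41828675 377.31308602] [330.53906331 267.49562959]
```

View pics/e_wrist.png

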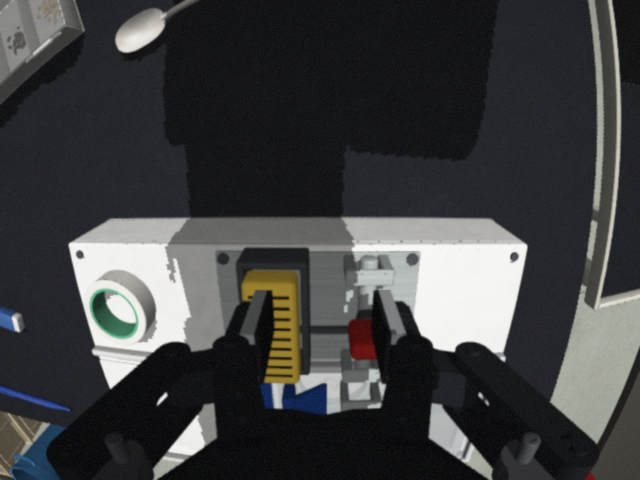

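View pics/e_side.png

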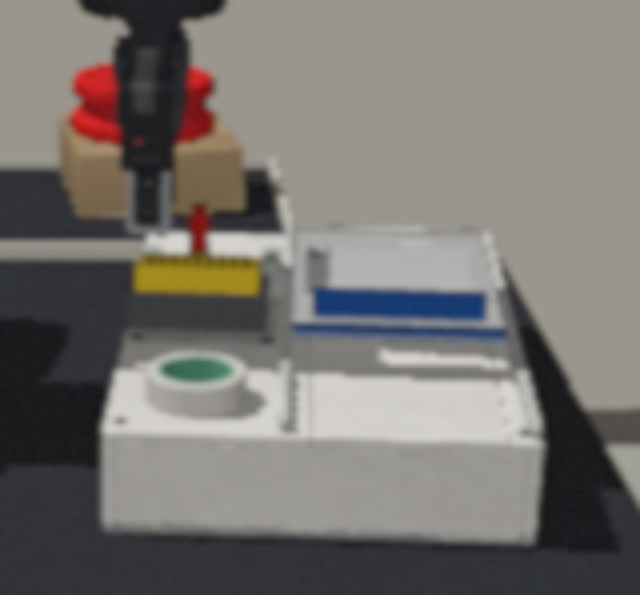

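Run:
```python
from h import *
robot.move_straight(w(Q,[-89,20.5,124]),max_speed=.1); print(*F())
z=124
while z>104:
    z-=1.5
    robot.move_straight(w(Q,[-89,20.5,z]),max_speed=.02); f=F(); print(*f)
    if f[2][2]>8: break
print(z)
st=get_state(); im=optics.capture("wrist"); cv2.imwrite("pics/f_wrist.png",im)
sd=optics.capture("side");cv2.imwrite("pics/f_side.png",cv2.resize(sd[190:250,280:350],None,fx=9,fy=9,interpolation=cv2.INTER_CUBIC))
```

```text
11.375 [-89.6  20.5 123.3] [ 0.1  0.3 -0.1]
11.625 [-88.9  20.5 122.7] [-0.2 -0.6 -0.8]
11.875 [-89.   20.5 121. ] [-0.7 -0.6  0.4]
12.125 [-88.7  20.5 120.1] [0.8 0.  2.9]
12.375 [-88.7  20.5 118.3] [-0.8  0.4  4. ]
12.625 [-88.7  20.5 116.7] [-0.8 -0.7  3.8]
12.875 [-88.8  20.5 115.1] [-0.9 -1.1  4.5]
13.125 [-88.8  20.4 113.7] [0.1 0.5 5.6]
13.375 [-88.8  20.5 112.3] [ 0.3 -0.2  6.6]
13.625 [-88.7  20.4 111.9] [-1.8 -0.5 10.3]
110.5
```

View pics/f_side.png

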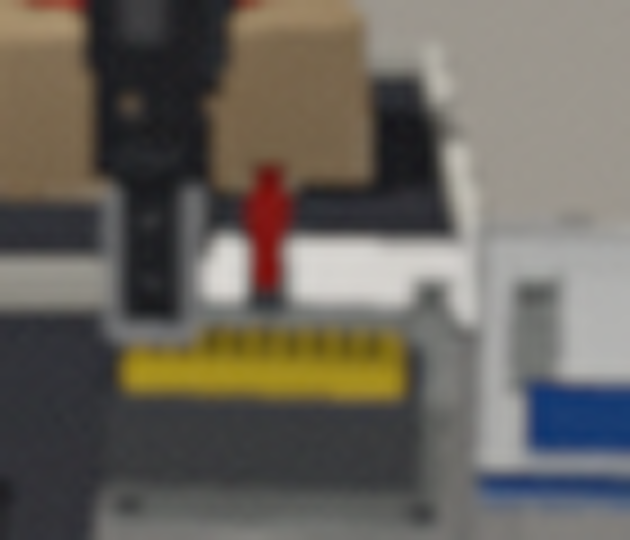

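View pics/f_wrist.png

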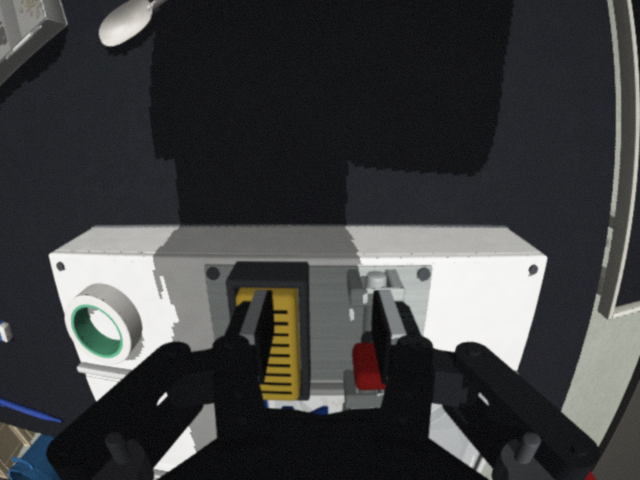

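The catch is fully down: force started at z 120 and the stop came at 112, an 8 mm travel. The right finger, at about (385, 330), stands behind the red knob. I'll push the bolt now.

Run:
```python
from h import *
robot.move_straight(w(Q,[-80,20.5,111.2]),max_speed=.05); print(*F())
x=-80
while x<-40:
    x+=4 if x<-56 else 2
    robot.move_straight(w(Q,[x,20.5,111.2]),max_speed=.04); f=F(); print(*f)
    if abs(f[2][0])>12 or f[2][2]<4: break
st=get_state(); im=optics.capture("wrist"); cv2.imwrite("pics/g_wrist.png",im)
sd=optics.capture("side");cv2.imwrite("pics/g_side.png",cv2.resize(sd[190:250,280:350],None,fx=9,fy=9,interpolation=cv2.INTER_CUBIC))
```

```text
14.0583 [-81.4  20.4 111.9] [-6.6  0.1 11.1]
14.3083 [-79.   20.4 111.9] [-10.9  -0.5  14.8]
14.5583 [-75.5  20.4 111.9] [-11.7   0.5  14.6]
14.8083 [-71.5  20.4 111.9] [-11.4  -0.2  14.9]
15.0583 [-67.4  20.4 111.9] [-12.3  -0.2  14.6]
```

View pics/g_side.png

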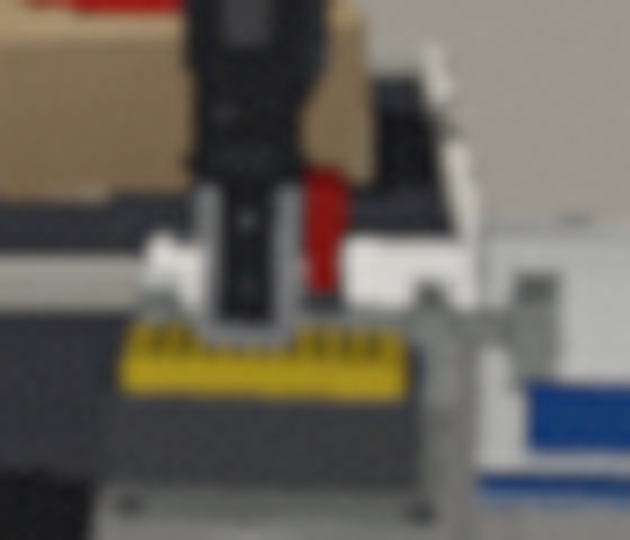

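View pics/g_wrist.png

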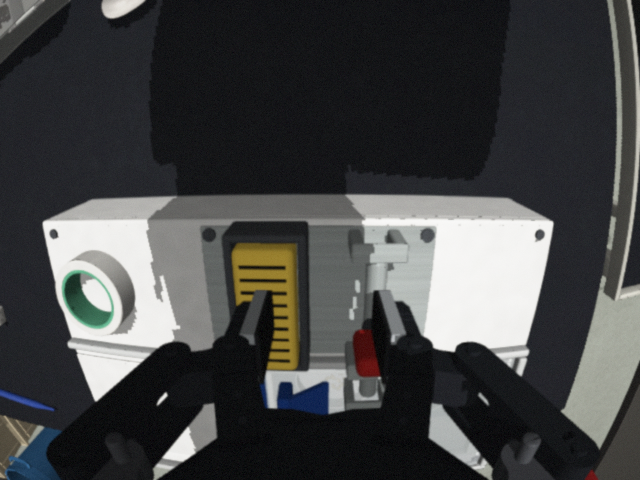

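The bolt is moving: the knob has shifted and the bolt nose is reaching the keeper. The extra drag is the finger sliding on the bar at 14 N, which raised the side force past my limit. I'll carry on with a higher limit.

Run:
```python
from h import *
x=-68
while x<-42:
    x+=4 if x<-58 else 2
    robot.move_straight(w(Q,[x,20.5,111.4]),max_speed=.04); f=F(); print(*f)
    if abs(f[2][0])>22 or f[2][2]<4: break
st=get_state(); im=optics.capture("wrist"); cv2.imwrite("pics/h_wrist.png",im)
sd=optics.capture("side");cv2.imwrite("pics/h_side.png",cv2.resize(sd[190:250,280:350],None,fx=9,fy=9,interpolation=cv2.INTER_CUBIC))
```

```text
15.4083 [-67.5  20.4 112. ] [-10.6   0.4  15.4]
15.6583 [-63.2  20.4 112. ] [-10.2   0.2  12.8]
15.9083 [-59.3  20.4 112. ] [-9.9  0.2 14. ]
16.1583 [-57.6  20.4 111.9] [-11.5   0.1  14. ]
16.4083 [-55.6  20.4 112. ] [-12.   -0.7  14.1]
16.6583 [-53.7  20.4 112. ] [-11.9  -0.1  15.7]
16.9083 [-51.7  20.4 112. ] [-10.8  -0.1  14.4]
17.1583 [-50.9  20.4 111.9] [-17.1  -0.1  16.3]
17.4083 [-50.8  20.4 111.9] [-20.7  -1.   20.4]
17.6583 [-50.7  20.4 111.9] [-26.7  -0.8  24.5]
```

View pics/h_side.png

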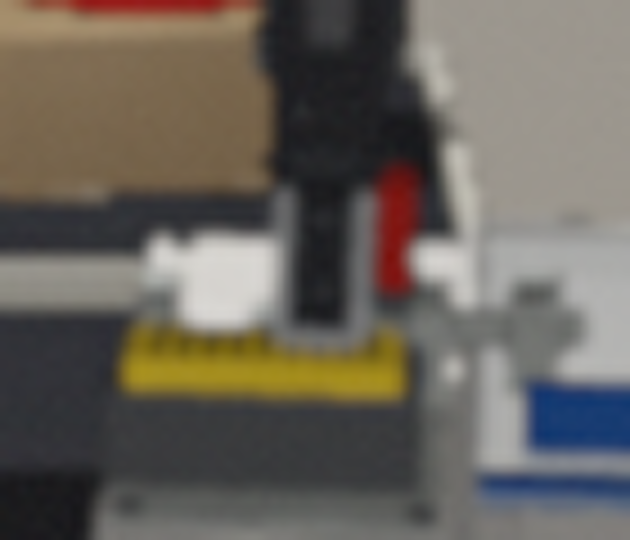

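View pics/h_wrist.png

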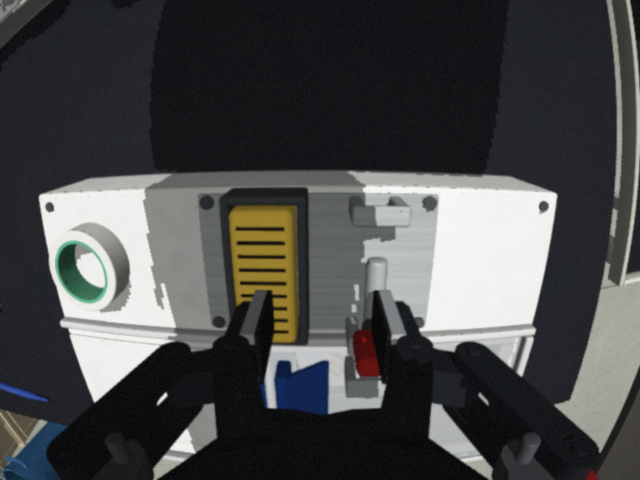

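The bolt ran 30 mm from first contact and stopped hard at x -50.8, with its nose through the keeper. I'll ease back and lift off.

Run:
```python
from h import *
robot.move_straight(w(Q,[-53,20.5,112]),max_speed=.04); print(*F())
robot.move_straight(w(Q,[-53,20.5,150]),max_speed=.1); print(*F())
robot.goto(w(Q,[-85,20.5,230]),RY(Q[2])); print(*F())
st=get_state(); cv2.imwrite("pics/i_wrist.png",optics.capture("wrist"))
c,s=np.cos(Q[2]),np.sin(Q[2])
for cam in ["wrist","scene","side"]:
    if cam!="wrist":
        im=optics.capture(cam); a=im[190:250,280:350] if cam=="side" else im[120:310,180:410]; k=9 if cam=="side" else 3.1
        cv2.imwrite(f"pics/i_{cam}.png",cv2.resize(a,None,fx=k,fy=k,interpolation=cv2.INTER_CUBIC))
    for n,z in [("bolt_knob",.105),("catch_bar",.1),("lid_ledge",.083),("tape_white",.06)]:
        for d in models.tip_of(cam,n)[:1]:
            e=atz(cam,d["centre"],z,st)-[Q[0],Q[1],0]; print(cam,n,round(d["score"],2),np.round([1000*(c*e[0]+s*e[1]),1000*(-s*e[0]+c*e[1])],1))
```

```text
18.1833 [-52.3  20.5 112.9] [ 0.3 -0.   6. ]
18.7167 [-53.6  20.5 149.1] [-0.5 -0.3 -0.6]
19.15 [-85.1  20.5 230.4] [-1.   0.2 -0.3]
wrist catch_bar 0.72 [-64.   -4.3]
wrist lid_ledge 0.57 [41.6 -4.4]
wrist tape_white 0.75 [ -58.3 -110.8]
scene catch_bar 0.75 [-63.9  -9.1]
scene lid_ledge 0.96 [36.2 -7.5]
scene tape_white 0.84 [ -57.8 -113. ]
side bolt_knob 0.44 [-39.4  38.6]
side catch_bar 0.84 [-65.6 -27.1]
side lid_ledge 0.91 [36.9 -9.8]
side tape_white 0.89 [ -58.6 -110.8]
```

View pics/i_side.png

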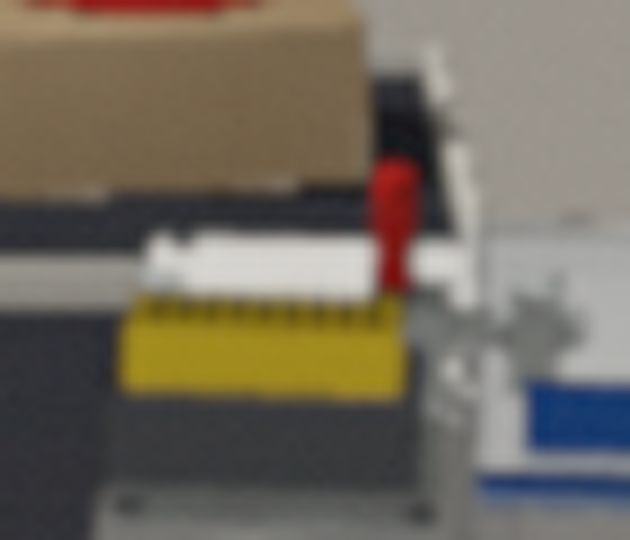

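View pics/i_wrist.png

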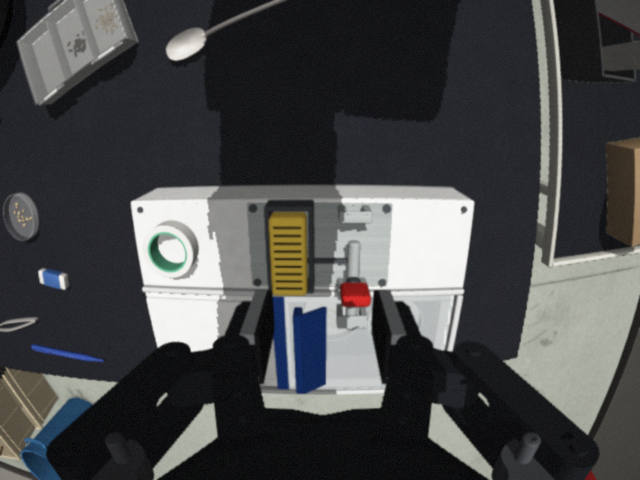

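View pics/i_scene.png

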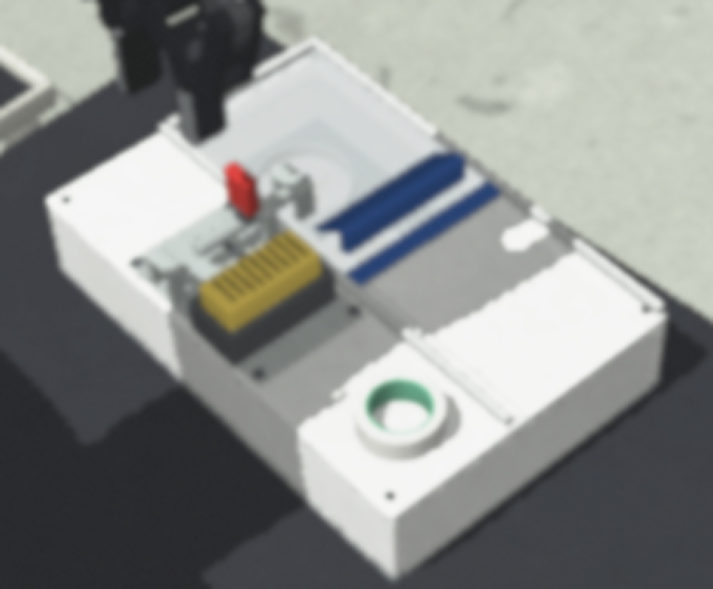

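The side picture shows the catch back up (bar top at row 300 against 335 when pressed). The bolt is through the keeper at about (545, 330). The lid is shut, and the tape, dish and eraser have not moved.

```bash
python3 -c "
from h import *
ticket.job_done(); print(*F())"
```

```text
the job is handed in; nothing more can be done
the job is handed in; nothing more can be done
```

The germination case is shut and bolted, and I handed the job in at about 19.5 s with the gripper lifted clear of everything.

- **Lid:** I pushed it by the blue ledge with the closed fingertips until it met its end stop at about 10 N. The last wrist picture puts the ledge at (42, -4) mm against (40, -5) when shut. The scene and side cameras read 2 to 5 mm lower in y.
- **Bolt:** One fingertip held the catch at its stop, 8 mm down, while the other pushed the knob. The knob moved 30 mm from first contact to a hard stop at about 27 N. The side camera last put the knob at x -39 mm (home is -41) with a score of only 0.44, and the pictures show the bolt through the keeper.
- **Catch:** It sprang back up when released, which the side picture shows clearly.
- **Loose things:** The tape roll reads the same place as before, and the dish and eraser look untouched.

**Readings that disagreed:**
- The scene and wrist networks did not find the knob in the final pictures.
- The side camera put the catch bar at y -27 mm instead of -5. The wrist camera gave -4 and the scene camera -9, so I took the side reading as a network error.

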